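# Return the impact sockets to their colour-coded rail

### The job

The four impact sockets stand on the pegs of the black carrying strip in the order they came off the hub job. Put each one back on the socket rail, on the clip of its own sleeve colour, standing upright over the post and right down flat on the clip. Leave the steel bearing ring and the little white oil bottle where they are.

Things in the scene. Friction and masses are not known exactly. Their poses are not given: they have to be found in the camera images.
- socket_blue: Loose round impact socket, blue sleeve 36 mm in diameter (grip it from 9 to 45 mm up), 58 mm tall with a dark steel neck on top. Origin: centre of underside, z up. Bore 24 mm wide, 34 mm deep, open below. Starts on any of the black strip's four pegs (60 mm apart in a line, 10 mm thick, rising 30 mm above the strip's face, which is 10 mm above the bench); clear to grip across the row.
- socket_yellow: Loose round impact socket, yellow sleeve 40 mm in diameter (grip it from 9 to 47 mm up), 60 mm tall with a dark steel neck on top. Origin: centre of underside, z up. Bore 27 mm wide, 36 mm deep, open below. Starts on any of the black strip's four pegs (60 mm apart in a line, 10 mm thick, rising 30 mm above the strip's face, which is 10 mm above the bench); clear to grip across the row.
- socket_red: Loose round impact socket, red sleeve 44 mm in diameter (grip it from 9 to 49 mm up), 62 mm tall with a dark steel neck on top. Origin: centre of underside, z up. Bore 30 mm wide, 38 mm deep, open below. Starts on any of the black strip's four pegs (60 mm apart in a line, 10 mm thick, rising 30 mm above the strip's face, which is 10 mm above the bench); clear to grip across the row.
- socket_green: Loose round impact socket, green sleeve 50 mm in diameter (grip it from 9 to 53 mm up), 66 mm tall with a dark steel neck on top. Origin: centre of underside, z up. Bore 36 mm wide, 42 mm deep, open below. Starts on any of the black strip's four pegs (60 mm apart in a line, 10 mm thick, rising 30 mm above the strip's face, which is 10 mm above the bench); clear to grip across the row.
- clip_blue: Fixed black clip with a round blue seat (49 mm) on the aluminium rail, home of the blue socket; base 54 mm along the rail (x) by 50 (y). Origin at bench height under its middle, z up; flat seat 22 mm above. Steel post on it: 19 mm thick for 9 mm, tapering to a blunt 8 mm tip 30 mm up; a socket let go low over it centres itself. The clips are in a line along x, 60 mm apart, in any order.
- clip_yellow: Fixed black clip with a round yellow seat (49 mm) on the aluminium rail, home of the yellow socket; base 54 mm along the rail (x) by 50 (y). Origin at bench height under its middle, z up; flat seat 22 mm above. Steel post on it: 22 mm thick for 9 mm, tapering to a blunt 8 mm tip 30 mm up; a socket let go low over it centres itself. The clips are in a line along x, 60 mm apart, in any order.
- clip_red: Fixed black clip with a round red seat (49 mm) on the aluminium rail, home of the red socket; base 54 mm along the rail (x) by 50 (y). Origin at bench height under its middle, z up; flat seat 22 mm above. Steel post on it: 25 mm thick for 9 mm, tapering to a blunt 8 mm tip 30 mm up; a socket let go low over it centres itself. The clips are in a line along x, 60 mm apart, in any order.
- clip_green: Fixed black clip with a round green seat (49 mm) on the aluminium rail, home of the green socket; base 54 mm along the rail (x) by 50 (y). Origin at bench height under its middle, z up; flat seat 22 mm above. Steel post on it: 31 mm thick for 9 mm, tapering to a blunt 8 mm tip 30 mm up; a socket let go low over it centres itself. The clips are in a line along x, 60 mm apart, in any order.
- steel_ring: Bystander: loose plain steel bearing ring lying flat, 120 mm diameter, 54 mm tall; origin at the centre of its underside. Leave alone.
- oil_bottle: Bystander: small loose white oil bottle standing upright, 36 mm diameter, 105 mm tall; origin at the centre of its underside. Leave alone.
There are look-alikes about, which are no part of the job. Leave any orange or purple look-alike of the socket_green alone.

How it is judged:
By the outcome, as a careful person would: the job done as asked, in the order asked, and still so for the second after the job is handed in, with the robot touching nothing.
It also fails if it takes over 83 s, if anything falls off the work surface, if the arm or the gripper's body presses on something with over 40 N, if the wrist force passes 120 N, or if a joint passes its speed limit or range.

### The arm

A 6-joint arm with a two-finger parallel gripper is mounted at the origin on a cart in front of the work surface, level with it; the furniture and walls round the work are solid. World frame = base frame: x ahead of the robot, y to its left, z up, the work surface at z = 0. Lengths are in m, angles in rad, forces in N, time in s.
With the tool pointing down it reaches from about 0.375 to 0.975 m from the base axis. Payload 3.8 kg.
Tool frame: the origin (TCP) lies on the centre line of the jaws, within the pads' length; the fingertips stand 22 mm ahead of it and the grasp point (between the pads) lies 3 mm ahead of it; z points along the fingers, y is the line along which they close (so a half turn about z gives the same grasp; the last joint's range is limited). The gripper opens to 85 mm and grips with 20 to 120 N. Pads are 22 mm wide; open, the fingers measure 114 mm over their backs; the gripper's body (76 mm by 85 mm) begins 54 mm behind the grasp point. The pads swing forward as they close: fully open they stand 13 mm farther back than shut.
Start: joints at [-1.264, 0.264, 1.604, -0, 1.274, -0.037], TCP at [0.228, -0.635, 0.253] pointing down, gripper open.
Joint ranges: [-2.63, 2.63], [-0.94, 2.18], [0.31, 2.57], [-1.31, 4.45], [0, 2.66], [-2.55, 2.55]. Speed limits (rad/s): [2.57, 2.57, 3.14, 3.14, 3.14, 3.14].

### API

Orientations are given as a unit quaternion [w, x, y, z].
In Python, from station import observe, camera, camera_model, sign_off gives the robot as it stands.
- The arm moves only by the tool drive_tool, never from a script. Its argument "increments" is one flat list of numbers, 7 for each row, row after row: the turn, a rotation vector about the tool's x, y, z in rad, then the shift along the tool's x, y, z in mm, then the opening, from 0 (shut) to 1 (fully open). In form: [rx, ry, rz, tx, ty, tz, claw, rx, ry, rz, tx, ty, tz, claw, ...]. A call has 1 to 12 rows; each row is the pose to reach, as a shift and turn from the pose commanded when the call began, along the tool's axes at that moment; what a row does not reach only later rows make up. A row lasts 1/8 s, in which the tool goes at most 62.5 mm and 10.7 degrees, less where a joint would pass 70% of its speed; a pose out of reach is approached as far as the arm can. A call with a gripper value outside its range is refused whole. The fingers move at their own pace and stop on an object; "grip_force" is the grip in N (left out, the last holds). Time passes only in rows, so rows that repeat a pose let the fingers close. It gives the time, the measured TCP pose, the force, the opening and the grip force at its end, in the units of the state.
- observe(): the state, without advancing time (a new reading comes with each control period).
- camera(name): name is "scene" or "side" or "wrist"; returns the picture (400x640x3 uint8, red, green, blue); there is no depth.
- camera_model(name): a dict with "camera_matrix" (3x3 intrinsics, pixels), "R" (3x3) and "t" (3): a world point X has camera coordinates R X + t; the wrist camera has in their place "hand_eye" (4x4, takes a point from camera to tool coordinates, whose origin is the TCP and whose axes are the flange's). Camera axes: x right, y down, z forward; pixel columns grow to the right and rows downward; lengths in m; the calibration is good to about 2 mm. The wrist camera is an equidistant fisheye: a pixel r from the principal point sees the ray r / f radians off the axis. A picture is of the moment at which its call begins: read the wrist's pose just before it. camera_model takes no time and is no camera call.
- sign_off(): hands the job in; it is judged then, once.
The state is a dict: "time": time; "qpos": joint angles; "dq": joint speeds; "tau": joint torques, N m; "position": TCP position; "ee_rot": TCP orientation; "force": force on the tool from outside, world axes, zero at the start; "wrist_torque": the same for the moment, N m; "grip_width": opening from 0.0 (shut) to 1.0 (fully open); "finger_force": force on a finger pad.
Only numpy, scipy, OpenCV 4.12 (cv2) and the standard library are available. Lean on these libraries where they do the work, as an engineer would, in place of code of your own. Each camera call takes 0.05 s, during which the arm holds its last target. There are 200 camera calls.

## Working session

There is one attempt and no reset: what is moved stays moved. The work goes in short steps, Python scripts to look and compute and a tool call to move; the robot and the scene stay as the last step left them, time stands still between calls to the robot, and variables do not carry over. Pictures are saved under pics/ and viewed, at most 14 in all, crops included, and the job is handed in when it is done.

Besides the shell and the picture viewer there is one more tool, called after "Emit:" as a command line: name --argument value ..., lists and objects as JSON in quotes. drive_tool: Moves the arm, as the interface text tells. Its arguments: {"type":"object","properties":{"increments":{"type":"array"},"grip_force":{"type":"number"}},"required":["increments"]}

```bash
mkdir -p pics; ls; python3 - <<'E'
from station import observe,camera,camera_model
import cv2,numpy as np
s=observe();print(s)
for n in("scene","side","wrist"):
    im=camera(n);cv2.imwrite(f"pics/{n}0.png",im[:,:,::-1])
    print(n,camera_model(n))
E
```

```text
pics
{'time': 0.0, 'qpos': array([-1.26394331e+00,  2.64773715e-01,  1.60536708e+00,  1.33423958e-05,
        1.27371049e+00, -3.68860097e-02]), 'dq': array([ 3.50635278e-05,  3.10693021e-04,  6.94195302e-04, -4.08737654e-04,
       -1.88463183e-03,  1.16344878e-04]), 'tau': array([-1.16191448e-03, -5.15106905e+01, -3.67314219e+01,  1.19619322e-04,
        1.28072887e-02,  1.21124683e-05]), 'position': array([ 0.2272866 , -0.63485909,  0.25195186]), 'ee_rot': array([-1.11990157e-03,  9.85266463e-01,  1.71022575e-01, -1.45657815e-04]), 'force': array([ 0.35710298,  0.30949121, -0.36294077]), 'wrist_torque': array([ 0.035229  ,  0.01540166, -0.00139937]), 'finger_force': 0.0, 'grip_width': 1.0012746093482279}
scene {'camera_matrix': array([[476.35480003,   0.        , 322.59197745],
       [  0.        , 476.35480003, 193.50093243],
       [  0.        ,   0.        ,   1.        ]]), 'R': array([[ 0.83813417, -0.54475804, -0.02774506],
       [-0.25332663, -0.34369899, -0.90426579],
       [ 0.48307011,  0.76492462, -0.42606759]]), 't': array([-0.52381842,  0.11040187,  1.19360717])}

[... 214 characters left out ...]
5,  0.02502428],
       [ 0.03685116, -0.5427151 , -0.83910805],
       [-0.0108878 ,  0.8394105 , -0.54338888]]), 't': array([-0.48330977, -0.12525472,  1.44406895])}
wrist {'camera_matrix': array([[309.70691629,   0.        , 322.24656397],
       [  0.        , 309.70691629, 203.44220769],
       [  0.        ,   0.        ,   1.        ]]), 'hand_eye': array([[ 6.44542215e-04, -9.55582255e-01, -2.94723836e-01,
         7.58614863e-02],
       [ 9.99999783e-01,  6.55891941e-04,  6.03391133e-05,
        -7.68673220e-04],
       [ 1.35648003e-04, -2.94723811e-01,  9.55582470e-01,
        -1.20367990e-01],
       [ 0.00000000e+00,  0.00000000e+00,  0.00000000e+00,
         1.00000000e+00]])}
```

View pics/scene0.png

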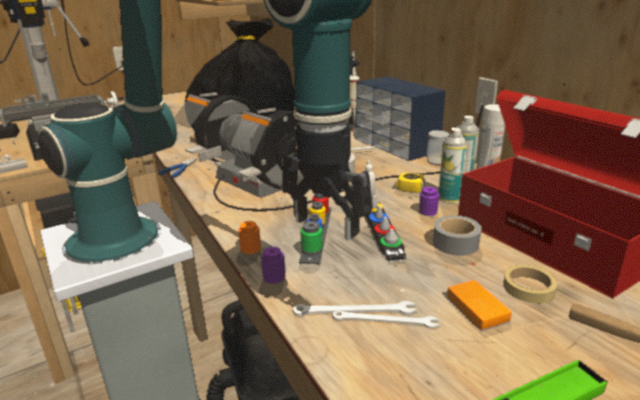

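View pics/side0.png

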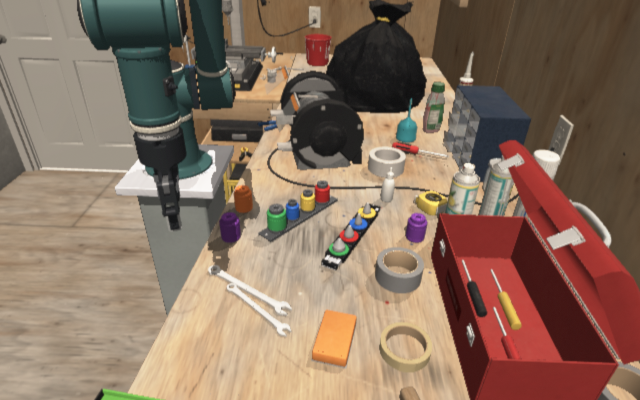

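View pics/wrist0.png

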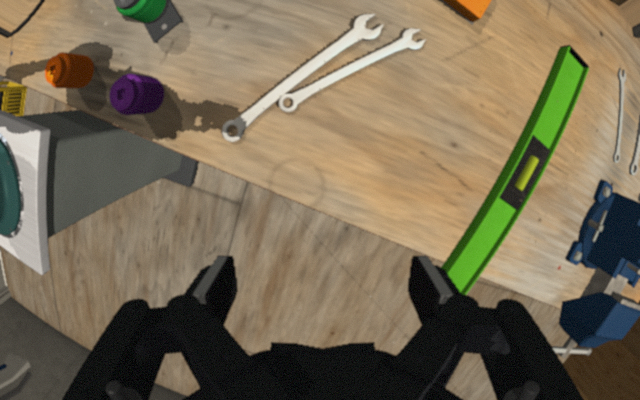

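Side view: on the black strip, green (277,217), blue (292,210), yellow (307,200) and red (322,192). On the rail, seats green (338,246), red (350,232), blue (360,222), yellow (370,212). Look-alikes: orange (243,200), purple (230,228) and purple (416,228). These stand free on the bench, so the target is the green one on the strip.

```bash
cat > h.py <<'E'
import cv2,numpy as np
from station import observe,camera,camera_model
from scipy.spatial.transform import Rotation as Ro
RANGES=dict(green=[(50,75)],blue=[(105,122)],yellow=[(22,32)],red=[(0,6),(174,179)])
def rot(s): q=s['ee_rot'];return Ro.from_quat([q[1],q[2],q[3],q[0]]).as_matrix()
def rays(n,px,s=None):
    m=camera_model(n);K=m['camera_matrix'];px=np.atleast_2d(np.float64(px))
    d=(px-K[:2,2])/K[0,0]
    if n!='wrist':
        d=np.c_[d,np.ones(len(d))];R=m['R'];return -R.T@m['t'],d@R
    r=np.linalg.norm(d,axis=1,keepdims=True);d=np.c_[d/np.maximum(r,1e-9)*np.sin(r),np.cos(r)]
    H=m['hand_eye'];R=rot(s);return s['position']+R@H[:3,3],d@H[:3,:3].T@R.T
def onplane(n,px,z,s=None):
    o,d=rays(n,px,s);return o+d*((z-o[2])/d[:,2])[:,None]
def proj(n,X,s=None):
    m=camera_model(n);K=m['camera_matrix'];X=np.atleast_2d(X)
    if n!='wrist':
        c=X@m['R'].T+m['t'];return c[:,:2]/c[:,2:]*K[0,0]+K[:2,2]
    H=m['hand_eye'];c=((X-s['position'])@rot(s)-H[:3,3])@H[:3,:3]
    p=np.linalg.norm(c[:,:2],axis=1,keepdims=True);return c[:,:2]/p*np.arctan2(p,c[:,2:])*K[0,0]+K[:2,2]
def mask(im,c,smin=110,vmin=50):
    h=cv2.cvtColor(im,cv2.COLOR_RGB2HSV);m=np.zeros(im.shape[:2],np.uint8)
    for a,b in RANGES[c]: m|=cv2.inRange(h,(a,smin,vmin),(b,255,255))
    return m
def blobs(im,c,amin=15,**k):
    n,l,st,ce=cv2.connectedComponentsWithStats(mask(im,c,**k))
    return [(tuple(ce[i].round(1)),st[i].tolist(),l==i) for i in range(1,n) if st[i,4]>=amin]
E
python3 - <<'E'
from h import *
im=cv2.imread("pics/side0.png")[:,:,::-1].copy()
for c in RANGES:
    for ce,st,_ in blobs(im,c):
        if 220<ce[0]<430 and 170<ce[1]<270: print(c,ce,st,"z.037",onplane('side',ce,.037)[0].round(3),"z.022",onplane('side',ce,.022)[0].round(3))
cv2.imwrite("pics/c1.png",cv2.resize(im[165:285,200:440,::-1],None,fx=3.3,fy=3.3,interpolation=2))
E
```

```text
green (np.float64(276.6), np.float64(220.8)) [267, 210, 19, 21, 300] z.037 [ 0.372 -0.357  0.037] z.022 [ 0.369 -0.337  0.022]
green (np.float64(338.6), np.float64(251.1)) [329, 244, 20, 12, 95] z.037 [ 0.532 -0.47   0.037] z.022 [ 0.533 -0.452  0.022]
blue (np.float64(292.2), np.float64(211.6)) [286, 203, 13, 17, 179] z.037 [ 0.408 -0.313  0.037] z.022 [ 0.406 -0.291  0.022]
blue (np.float64(358.6), np.float64(224.4)) [349, 218, 19, 12, 132] z.037 [ 0.584 -0.36   0.037] z.022 [ 0.586 -0.339  0.022]
yellow (np.float64(228.5), np.float64(185.6)) [224, 177, 13, 24, 92] z.037 [ 0.211 -0.191  0.037] z.022 [ 0.204 -0.166  0.022]
yellow (np.float64(308.2), np.float64(201.0)) [301, 194, 14, 16, 92] z.037 [ 0.448 -0.258  0.037] z.022 [ 0.446 -0.235  0.022]
yellow (np.float64(367.3), np.float64(212.8)) [358, 208, 18, 10, 81] z.037 [ 0.609 -0.305  0.037] z.022 [ 0.612 -0.283  0.022]
red (np.float64(321.8), np.float64(193.9)) [315, 185, 15, 18, 223] z.037 [ 0.484 -0.218  0.037] z.022 [ 0.484 -0.194  0.022]
red (np.float64(349.0), np.float64(236.8)) [339, 230, 20, 13, 140] z.037 [ 0.558 -0.414  0.037] z.022 [ 0.559 -0.394  0.022]
```

View pics/c1.png

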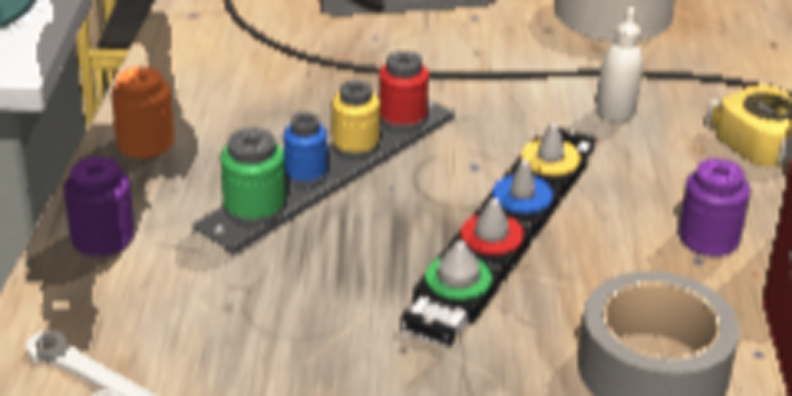

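```bash
cat >> h.py <<'E'
def go(s,xyz,yaw):
    """tool-frame shift (mm) and turn (rad) to a tool-down pose with tool x at yaw"""
    R=rot(s);c,n=np.cos(yaw),np.sin(yaw)
    T=np.array([[c,n,0],[n,-c,0],[0,0,-1]])
    return Ro.from_matrix(R.T@T).as_rotvec().round(3),(R.T@(np.array(xyz)-s['position'])*1000).round(1)
E
python3 - <<'E'
from h import *
print(go(observe(),[.46,-.37,.27],.9))
E
```

```text
(array([-0.002, -0.001, -0.556]), array([ 308.4, -171.1,  -17.4]))
```

Emit:
drive_tool --increments '[0, 0, -0.556, 308, -171, -17, 1, 0, 0, -0.556, 308, -171, -17, 1, 0, 0, -0.556, 308, -171, -17, 1, 0, 0, -0.556, 308, -171, -17, 1, 0, 0, -0.556, 308, -171, -17, 1, 0, 0, -0.556, 308, -171, -17, 1, 0, 0, -0.556, 308, -171, -17, 1, 0, 0, -0.556, 308, -171, -17, 1, 0, 0, -0.556, 308, -171, -17, 1, 0, 0, -0.556, 308, -171, -17, 1]' --grip_force 60

```text
time: 1.4
position: [0.459, -0.3717, 0.2701]
ee_rot: [-0.0, 0.901, 0.434, -0.0]
force: [0.7, 0.3, 0.3]
grip_width: 1.0
finger_force: 0.0
```

```bash
python3 - <<'E'
from h import *
import pickle
s=observe();im=camera('wrist');sd=camera('side');cv2.imwrite("pics/w1.png",im[:,:,::-1]);pickle.dump((s,im,sd),open('v1.pkl','wb'))
print(s['position'],s['dq'].round(3))
for c in RANGES:
    for ce,st,_ in blobs(im,c,60): print(c,ce,st,onplane('wrist',ce,.022,s)[0].round(3))
E
```

```text
[ 0.45904163 -0.3716588   0.27009194] [ 0.002 -0.001 -0.002  0.    -0.001  0.   ]
green (np.float64(399.2), np.float64(177.1)) [382, 159, 38, 39, 636] [ 0.531 -0.433  0.022]
green (np.float64(259.1), np.float64(202.5)) [231, 186, 45, 48, 823] [ 0.374 -0.35   0.022]
blue (np.float64(381.8), np.float64(83.3)) [362, 63, 41, 42, 1141] [ 0.583 -0.328  0.022]
blue (np.float64(254.6), np.float64(159.2)) [234, 144, 36, 36, 581] [ 0.406 -0.305  0.022]
yellow (np.float64(370.5), np.float64(36.2)) [350, 16, 42, 40, 1034] [ 0.608 -0.275  0.022]
yellow (np.float64(4.3), np.float64(46.3)) [0, 39, 12, 17, 141] [0.165 0.202 0.022]
yellow (np.float64(18.0), np.float64(49.3)) [12, 43, 13, 13, 82] [0.195 0.151 0.022]
yellow (np.float64(253.0), np.float64(108.7)) [230, 90, 40, 38, 655] [ 0.444 -0.257  0.022]
yellow (np.float64(609.8), np.float64(136.6)) [599, 114, 21, 46, 385] [ 0.885 -0.609  0.022]
yellow (np.float64(631.3), np.float64(345.5)) [622, 329, 18, 30, 262] [ 0.877 -1.315  0.022]
red (np.float64(596.9), np.float64(132.8)) [518, 7, 122, 288, 18155] [ 0.855 -0.583  0.022]
red (np.float64(254.8), np.float64(58.7)) [229, 35, 44, 43, 782] [ 0.484 -0.211  0.022]
red (np.float64(391.9), np.float64(131.4)) [372, 111, 41, 42, 998] [ 0.557 -0.382  0.022]
```

View pics/w1.png

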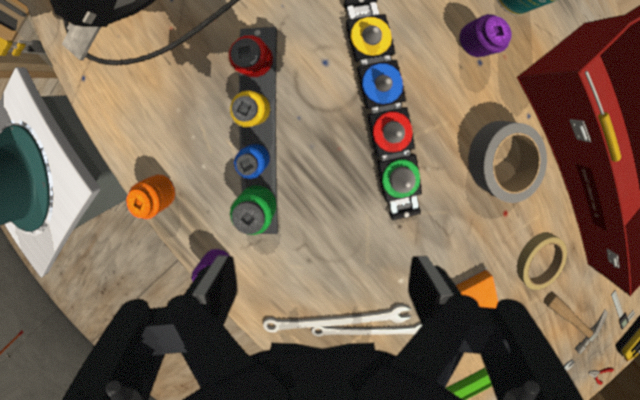

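```bash
cat >> h.py <<'E'
from scipy.optimize import least_squares
DIA=dict(blue=.036,yellow=.040,red=.044,green=.050)
def bearing(n,m,s=None):
    px=np.argwhere(m)[:,::-1].astype(float);o,d=rays(n,px,s)
    a=np.arctan2(d[:,1],d[:,0]);a0=np.arctan2(np.sin(a).mean(),np.cos(a).mean());a=(a-a0+np.pi)%(2*np.pi)-np.pi
    return o,a0+(a.min()+a.max())/2,(a.max()-a.min())/2
def seat(m,s,r=.0245):
    h=cv2.convexHull(np.argwhere(m)[:,::-1].astype(np.int32))[:,0]
    P=onplane('wrist',h,.022,s)[:,:2]
    f=least_squares(lambda c:np.hypot(*(P-c).T)-r,P.mean(0),loss='soft_l1',f_scale=.0007)
    return f.x,np.abs(f.fun).max()*1000
E
python3 - <<'E'
from h import *
import pickle
s,im,sd=pickle.load(open('v1.pkl','rb'))
S={};C={}
for c in RANGES:
    for ce,st,m in blobs(im,c,200,smin=90,vmin=25):
        if 330<ce[0]<420 and ce[1]<220: C[c],e=seat(m,s);print(c,'seat',C[c].round(4),e.round(2))
        if 220<ce[0]<290 and ce[1]<230:
            o,b,w=bearing('wrist',m,s);d=DIA[c]/2/np.sin(w);S[c]=o[:2]+d*np.array([np.cos(b),np.sin(b)])
            p=[x for x in blobs(sd,c,40,smin=90,vmin=25) if 255<x[0][0]<335 and 180<x[0][1]<235][0]
            o2,b2,w2=bearing('side',p[2]);u=np.array([np.cos(b2),np.sin(b2)]);
            A=np.array([[np.cos(b),-np.cos(b2)],[np.sin(b),-np.sin(b2)]]);t=np.linalg.solve(A,(o2-o)[:2]);
            print(c,'sock',S[c].round(4),'d',d.round(3),'2view',(o[:2]+t[0]*np.array([np.cos(b),np.sin(b)])).round(4))
a=list(C);print([ (a[i],np.degrees(np.arctan2(*(C['yellow']-C['green'])[::-1])).round(1)) for i in [0]])
v=S['red']-S['green'];print(np.degrees(np.arctan2(v[1],v[0])),np.linalg.norm(v),np.linalg.norm(C['yellow']-C['green']))
E
```

```text
green seat [ 0.532 -0.436] 2.12
green sock [ 0.3692 -0.3506] d 0.142 2view [ 0.3707 -0.3502]
blue seat [ 0.5827 -0.3285] 2.43
blue sock [ 0.4097 -0.3043] d 0.097 2view [ 0.4069 -0.3041]
yellow seat [ 0.6084 -0.2746] 2.09
yellow sock [ 0.4463 -0.2583] d 0.08 2view [ 0.4443 -0.2565]
red sock [ 0.4838 -0.2128] d 0.102 2view [ 0.4835 -0.2111]
red seat [ 0.5572 -0.3826] 2.18
[('green', np.float64(64.7))]
50.23499119515568 0.17924219761940982 0.17861808972917856
```

```bash
python3 - <<'E'
from h import *
s=observe();print(go(s,[.3702,-.3505,.13],.877),go(s,[.3702,-.3505,.046],.877))
print('purple',onplane('side',[230,228],.033),'bottle',onplane('side',[387,201],0))
E
```

```text
(array([-0.   ,  0.   ,  0.021]), array([-39.1, -82.6, 140.2])) (array([-0.   ,  0.   ,  0.021]), array([-39.1, -82.6, 224.2]))
purple [[ 0.25729548 -0.39053925  0.033     ]] bottle [[ 0.67743056 -0.18500073  0.        ]]
```

Emit:
drive_tool --increments '[0, 0, 0.021, -39, -83, 110, 1, 0, 0, 0.021, -39, -83, 140, 1, 0, 0, 0.021, -39, -83, 140, 1, 0, 0, 0.021, -39, -83, 180, 1, 0, 0, 0.021, -39, -83, 210, 1, 0, 0, 0.021, -39, -83, 224, 1, 0, 0, 0.021, -39, -83, 224, 1, 0, 0, 0.021, -39, -83, 224, 0.3, 0, 0, 0.021, -39, -83, 224, 0.3, 0, 0, 0.021, -39, -83, 224, 0.3, 0, 0, 0.021, -39, -83, 224, 0.3, 0, 0, 0.021, -39, -83, 224, 0.3]' --grip_force 50

```text
time: 3.0
position: [0.3715, -0.3506, 0.048]
ee_rot: [0.001, 0.905, 0.425, 0.0]
force: [-0.8, 0.4, 5.8]
grip_width: 0.569
finger_force: 51.9
```

```bash
python3 - <<'E'
from h import *
s=observe();print(s['position'],s['grip_width'],s['finger_force'],s['force'])
im=camera('wrist');cv2.imwrite('pics/w2.png',im[:,:,::-1])
print(go(s,[.3702,-.3505,.15],.877),go(s,[.532,-.436,.15],1.129),go(s,[.532,-.436,.066],1.129))
E
```

```text
[ 0.37153541 -0.35056682  0.04802641] 0.5685049642525435 51.881000055000186 [-0.81576229  0.44950621  5.76433545]
(array([0.003, 0.   , 0.002]), array([  -0.8,   -0.8, -102. ])) (array([ 0.003,  0.001, -0.25 ]), array([  36.5,  178.3, -101.5])) (array([ 0.003,  0.001, -0.25 ]), array([ 36.6, 178.1, -17.5]))
```

View pics/w2.png

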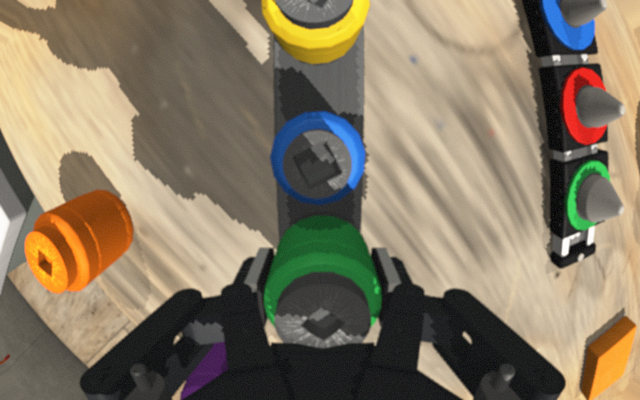

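Emit:
drive_tool --increments '[0, 0, 0, 0, 0, -30, 0.3, 0, 0, 0, 0, 0, -70, 0.3, 0, 0, 0, 0, 0, -104, 0.3, 0, 0, -0.05, 7, 35, -104, 0.3, 0, 0, -0.125, 18, 85, -104, 0.3, 0, 0, -0.2, 30, 135, -104, 0.3, 0, 0, -0.252, 37, 165, -104, 0.3, 0, 0, -0.252, 37, 178, -104, 0.3, 0, 0, -0.252, 37, 178, -104, 0.3, 0, 0, -0.252, 37, 178, -104, 0.3]'

```text
time: 4.3
position: [0.5298, -0.434, 0.1497]
ee_rot: [-0.001, 0.845, 0.535, -0.0]
force: [-0.3, -0.4, -3.8]
grip_width: 0.571
finger_force: 53.5
```

```bash
python3 - <<'E'
from h import *
s=observe();print(s['position'],s['grip_width'],s['force'])
im=camera('wrist');sd=camera('side');cv2.imwrite('pics/w3.png',np.hstack([im,cv2.resize(sd[150:290,240:440],None,fx=2.8,fy=2.86)])[:,:,::-1][:, 160:960])
for c in RANGES:
    for ce,st,m in blobs(im,c,200,smin=90,vmin=25):
        if 280<ce[0]<380 and ce[1]<260: print(c,ce,st,[x for x in seat(m,s)] if c!='green' else '')
m=[x for x in blobs(sd,'green',40,smin=90,vmin=25)];print([x[:2] for x in m])
print(go(s,[.532,-.436,.066],1.129))
E
```

```text
[ 0.52983593 -0.43398156  0.14969758] 0.5707813220219484 [-0.33920793 -0.43506592 -3.82716833]
green (np.float64(323.0), np.float64(250.7)) [263, 175, 120, 151, 7571] 
blue (np.float64(327.7), np.float64(60.1)) [297, 30, 62, 61, 2530] [array([ 0.58373252, -0.32911106]), np.float64(1.2675770373663833)]
yellow (np.float64(328.1), np.float64(7.9)) [298, 0, 60, 20, 792] [array([ 0.60868449, -0.27593732]), np.float64(0.5447455297114268)]
red (np.float64(327.5), np.float64(133.2)) [297, 102, 62, 63, 2268] [array([ 0.55814176, -0.38286359]), np.float64(1.101278729231641)]
[((np.float64(437.7), np.float64(88.3)), [432, 85, 12, 7, 68]), ((np.float64(436.5), np.float64(107.0)), [431, 105, 12, 5, 41]), ((np.float64(338.0), np.float64(208.5)), [329, 194, 20, 26, 384]), ((np.float64(338.8), np.float64(250.6)), [329, 243, 20, 13, 119]), ((np.float64(120.1), np.float64(396.2)), [100, 391, 51, 9, 228])]
(array([-0.002, -0.   ,  0.001]), array([-0.9,  3. , 83.7]))
```

View pics/w3.png

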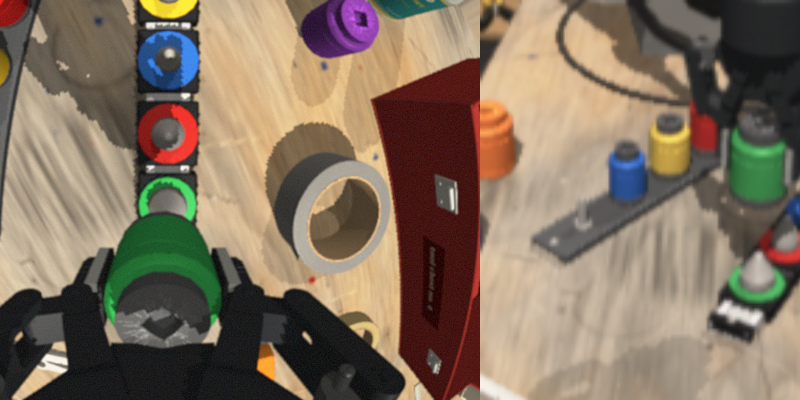

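Emit:
drive_tool --increments '[0, 0, 0, -1, 3.5, 30, 0.3, 0, 0, 0, -1, 3.5, 55, 0.3, 0, 0, 0, -1, 3.5, 68, 0.3, 0, 0, 0, -1, 3.5, 78, 0.3, 0, 0, 0, -1, 3.5, 80, 0.3, 0, 0, 0, -1, 3.5, 80, 0.3]'

```text
time: 5.15
position: [0.5344, -0.4375, 0.0711]
ee_rot: [0.001, 0.844, 0.536, 0.0]
force: [-0.6, 0.8, -3.5]
grip_width: 0.566
finger_force: 53.4
```

Emit:
drive_tool --increments '[0, 0, 0, 0, 0, 0, 0.8, 0, 0, 0, 0, 0, 0, 1, 0, 0, 0, 0, 0, 0, 1, 0, 0, 0, 0, 0, 0, 1, 0, 0, 0, 0, 0, -30, 1, 0, 0, 0, 0, 0, -85, 1, 0, 0, 0, 0, 0, -120, 1, 0, 0, 0, 0, 0, -120, 1]'

```text
time: 6.15
position: [0.5362, -0.439, 0.1955]
ee_rot: [0.004, 0.844, 0.536, 0.001]
force: [-0.6, 0.4, -0.1]
grip_width: 1.002
finger_force: 0.0
```

```bash
python3 - <<'E'
from h import *
s=observe();print(s['position'],s['force'])
sd=camera('side');sc=camera('scene');cv2.imwrite('pics/p4.png',np.hstack([cv2.resize(sc[180:280,290:420],None,fx=3,fy=3),cv2.resize(sd[180:280,250:380],None,fx=3,fy=3)])[:,:,::-1])
for z in(.022,.088):print(proj('side',[.5325,-.4365,z]),proj('scene',[.5325,-.4365,z]))
print([x[:2] for x in blobs(sd,'green',40,smin=90,vmin=25)])
print(go(s,[.4075,-.304,.13],.877),go(s,[.4075,-.304,.046],.877))
E
```

```text
[ 0.53617658 -0.43900646  0.1954832 ] [-0.62956673  0.350265   -0.1055482 ]
[[338.41346482 246.99064945]] [[391.26153969 238.93364198]]
[[339.63428101 225.2133977 ]] [[392.24233805 213.78028836]]
[((np.float64(437.6), np.float64(88.3)), [432, 85, 12, 7, 69]), ((np.float64(436.7), np.float64(107.1)), [431, 105, 12, 6, 43]), ((np.float64(339.2), np.float64(242.0)), [329, 228, 22, 28, 413]), ((np.float64(120.6), np.float64(396.2)), [101, 390, 53, 10, 223])]
(array([0.009, 0.001, 0.254]), array([  67.5, -174.5,   63.8])) (array([0.009, 0.001, 0.254]), array([  67.7, -175.2,  147.8]))
```

View pics/p4.png

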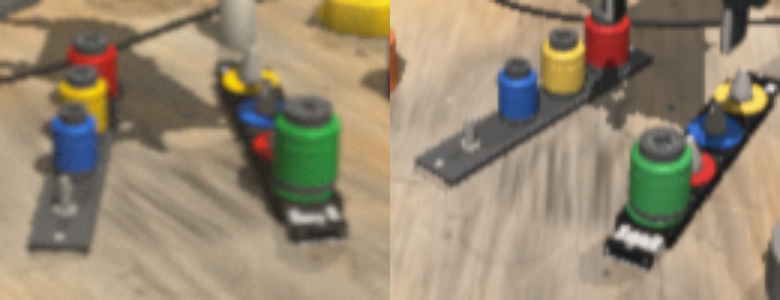

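Emit:
drive_tool --increments '[0, 0, 0.08, 20, -50, 20, 1, 0, 0, 0.18, 42, -105, 40, 1, 0, 0, 0.252, 62, -155, 60, 1, 0, 0, 0.252, 67, -174, 64, 1, 0, 0, 0.252, 67, -174, 64, 1, 0, 0, 0.252, 67, -174, 100, 1, 0, 0, 0.252, 67, -174, 135, 1, 0, 0, 0.252, 67, -174, 147, 1, 0, 0, 0.252, 67, -174, 147, 0.2, 0, 0, 0.252, 67, -174, 147, 0.2, 0, 0, 0.252, 67, -174, 147, 0.2, 0, 0, 0.252, 67, -174, 147, 0.2]'

```text
time: 7.75
position: [0.4065, -0.3035, 0.0451]
ee_rot: [0.002, 0.905, 0.425, 0.001]
force: [-1.1, -0.8, 5.5]
grip_width: 0.405
finger_force: 50.1
```

Emit:
drive_tool --increments '[0, 0, 0, 0, 0, 0, 0.2, 0, 0, 0, 0, 0, 0, 0.2]'

```text
time: 8.0
position: [0.4065, -0.3035, 0.0451]
ee_rot: [0.002, 0.905, 0.425, 0.001]
force: [-0.8, 0.3, 5.7]
grip_width: 0.411
finger_force: 50.1
```

```bash
python3 - <<'E'
from h import *
s=observe();print(s['position'],s['grip_width'],s['finger_force'],s['force'])
print(go(s,[.5835,-.329,.15],1.129))
im=camera('wrist')
for c in ['blue']:
    for ce,st,m in blobs(im,c,300,smin=90,vmin=25): print(ce,st)
E
```

```text
[ 0.40650539 -0.30351271  0.04512594] 0.41108949070843886 50.13320831625606 [-0.80512462  0.30935926  5.74436034]
(array([ 0.004,  0.   , -0.25 ]), array([  93.3,  152.9, -104.3]))
(np.float64(571.3), np.float64(103.3)) [548, 63, 52, 82, 2546]
(np.float64(322.3), np.float64(267.6)) [280, 229, 85, 90, 4411]
```

Emit:
drive_tool --increments '[0, 0, 0, 0, 0, -30, 0.2, 0, 0, 0, 0, 0, -70, 0.2, 0, 0, 0, 0, 0, -104, 0.2, 0, 0, -0.06, 18, 30, -104, 0.2, 0, 0, -0.14, 45, 74, -104, 0.2, 0, 0, -0.21, 74, 120, -104, 0.2, 0, 0, -0.252, 90, 146, -104, 0.2, 0, 0, -0.252, 93, 152, -104, 0.2, 0, 0, -0.252, 93, 152, -104, 0.2, 0, 0, -0.252, 93, 152, -104, 0.2, 0, 0, -0.252, 93, 152, -104, 0.2]'

```text
time: 9.43
position: [0.5803, -0.3277, 0.1473]
ee_rot: [-0.0, 0.845, 0.535, -0.0]
force: [0.1, -0.2, -2.0]
grip_width: 0.41
finger_force: 50.8
```

```bash
python3 - <<'E'
from h import *
s=observe();print(s['position'],s['grip_width'],s['force'])
print(go(s,[.5835,-.329,.068],1.129))
E
```

```text
[ 0.58033445 -0.32768308  0.1473233 ] 0.40980918360511376 [ 0.10557044 -0.2341195  -2.03765893]
(array([-0.001,  0.   ,  0.001]), array([ 0.2,  3.5, 79.3]))
```

Emit:
drive_tool --increments '[0, 0, 0, 0, 2, 30, 0.2, 0, 0, 0, 0, 2, 55, 0.2, 0, 0, 0, 0, 2, 68, 0.2, 0, 0, 0, 0, 2, 78, 0.2, 0, 0, 0, 0, 2, 80, 0.2, 0, 0, 0, 0, 2, 80, 0.2]'

```text
time: 10.18
position: [0.5838, -0.3289, 0.068]
ee_rot: [0.001, 0.844, 0.536, 0.0]
force: [0.6, 0.1, -2.1]
grip_width: 0.407
finger_force: 50.8
```

Emit:
drive_tool --increments '[0, 0, 0, 0, 0, 0, 0.8, 0, 0, 0, 0, 0, 0, 1, 0, 0, 0, 0, 0, 0, 1, 0, 0, 0, 0, 0, 0, 1, 0, 0, 0, 0, 0, -30, 1, 0, 0, 0, 0, 0, -85, 1, 0, 0, 0, 0, 0, -120, 1, 0, 0, 0, 0, 0, -120, 1, 0, 0, 0, 0, 0, -120, 1]'

```text
time: 11.3
position: [0.5829, -0.3284, 0.1867]
ee_rot: [-0.0, 0.844, 0.536, -0.0]
force: [0.8, -0.0, 0.3]
grip_width: 0.995
finger_force: 0.0
```

```bash
python3 - <<'E'
from h import *
s=observe();print(s['position'],s['force'])
sd=camera('side');cv2.imwrite('pics/p5.png',cv2.resize(sd[160:280,220:420],None,fx=3,fy=3)[:,:,::-1])
print(proj('side',[[.5835,-.329,.022],[.5835,-.329,.08]]))
print(go(s,[.4455,-.2575,.13],.877),go(s,[.4455,-.2575,.046],.877))
E
```

```text
[ 0.58285043 -0.32835108  0.18667674] [ 0.82332629 -0.02462288  0.31586702]
[[357.59969033 222.15816158]
 [359.12312888 203.9300325 ]]
(array([-0.001,  0.   ,  0.254]), array([   5.6, -154.4,   56.8])) (array([-0.001,  0.   ,  0.254]), array([   5.6, -154.3,  140.8]))
```

View pics/p5.png

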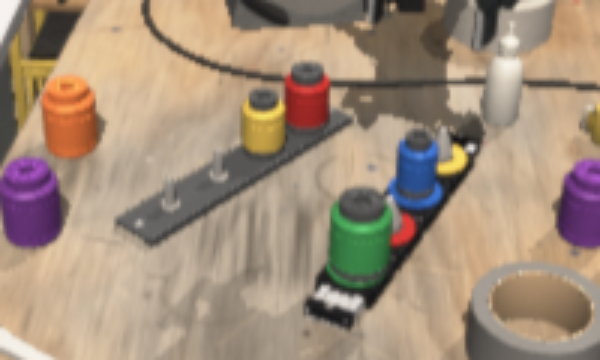

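Blue is seated: its neck top is at about y=205 in the side view, as predicted. Yellow is next.

Emit:
drive_tool --increments '[0, 0, 0.08, 2, -50, 20, 1, 0, 0, 0.18, 4, -100, 40, 1, 0, 0, 0.252, 5, -145, 56, 1, 0, 0, 0.252, 6, -155, 56, 1, 0, 0, 0.252, 6, -155, 56, 1, 0, 0, 0.252, 6, -155, 95, 1, 0, 0, 0.252, 6, -155, 128, 1, 0, 0, 0.252, 6, -155, 140, 1, 0, 0, 0.252, 6, -155, 140, 0.2, 0, 0, 0.252, 6, -155, 140, 0.2, 0, 0, 0.252, 6, -155, 140, 0.2, 0, 0, 0.252, 6, -155, 140, 0.2]'

```text
time: 12.85
position: [0.447, -0.258, 0.0491]
ee_rot: [0.001, 0.905, 0.425, 0.001]
force: [-0.2, 0.6, 5.6]
grip_width: 0.457
finger_force: 51.2
```

Emit:
drive_tool --increments '[0, 0, 0, 0, 0, 0, 0.2, 0, 0, 0, 0, 0, 0, 0.2]'

```text
time: 13.1
position: [0.447, -0.258, 0.0491]
ee_rot: [0.001, 0.905, 0.425, 0.001]
force: [0.1, 0.0, 6.9]
grip_width: 0.451
finger_force: 51.2
```

```bash
python3 - <<'E'
from h import *
s=observe();print(s['position'],s['grip_width'],s['finger_force'],s['force'])
print(go(s,[.6087,-.2757,.15],1.129))
E
```

```text
[ 0.4470078  -0.2580326   0.04908434] 0.45094780910826404 51.226995354518294 [0.11316109 0.04703846 6.93298131]
(array([ 0.004, -0.   , -0.25 ]), array([  89.6,  136.1, -100.4]))
```

Emit:
drive_tool --increments '[0, 0, 0, 0, 0, -30, 0.2, 0, 0, 0, 0, 0, -70, 0.2, 0, 0, 0, 0, 0, -104, 0.2, 0, 0, -0.06, 18, 28, -104, 0.2, 0, 0, -0.14, 45, 70, -104, 0.2, 0, 0, -0.21, 72, 110, -104, 0.2, 0, 0, -0.252, 87, 131, -104, 0.2, 0, 0, -0.252, 90, 136, -104, 0.2, 0, 0, -0.252, 90, 136, -104, 0.2, 0, 0, -0.252, 90, 136, -104, 0.2, 0, 0, -0.252, 90, 136, -104, 0.2]'

```text
time: 14.48
position: [0.6068, -0.2746, 0.1513]
ee_rot: [-0.0, 0.845, 0.535, -0.0]
force: [0.1, -0.6, -2.8]
grip_width: 0.457
finger_force: 51.6
```

```bash
python3 - <<'E'
from h import *
s=observe();print(s['position'],s['grip_width'],s['force'])
print(go(s,[.6087,-.2757,.070],1.129))
E
```

```text
[ 0.60675047 -0.27461981  0.15130933] 0.4565797566537392 [ 0.06475043 -0.6044475  -2.8126345 ]
(array([-0.001,  0.   ,  0.001]), array([-0.1,  2.3, 81.3]))
```

Emit:
drive_tool --increments '[0, 0, 0, 0, 1, 30, 0.2, 0, 0, 0, 0, 1, 55, 0.2, 0, 0, 0, 0, 1, 70, 0.2, 0, 0, 0, 0, 1, 80, 0.2, 0, 0, 0, 0, 1, 81, 0.2, 0, 0, 0, 0, 1, 81, 0.2]'

```text
time: 15.22
position: [0.6093, -0.2754, 0.0712]
ee_rot: [0.001, 0.844, 0.536, 0.0]
force: [-0.4, 0.2, -3.6]
grip_width: 0.449
finger_force: 51.6
```

Emit:
drive_tool --increments '[0, 0, 0, 0, 0, 0, 0.8, 0, 0, 0, 0, 0, 0, 1, 0, 0, 0, 0, 0, 0, 1, 0, 0, 0, 0, 0, 0, 1, 0, 0, 0, 0, 0, -30, 1, 0, 0, 0, 0, 0, -85, 1, 0, 0, 0, 0, 0, -120, 1, 0, 0, 0, 0, 0, -120, 1, 0, 0, 0, 0, 0, -120, 1]'

```text
time: 16.35
position: [0.6082, -0.2749, 0.1897]
ee_rot: [-0.0, 0.844, 0.536, -0.0]
force: [-1.0, -0.6, 0.6]
grip_width: 1.001
finger_force: 0.0
```

```bash
python3 - <<'E'
from h import *
s=observe();print(s['position'],s['force'])
print(go(s,[.4837,-.212,.13],.877),go(s,[.4837,-.212,.048],.877))
E
```

```text
[ 0.60819846 -0.27485751  0.18966742] [-1.03064054 -0.62258224  0.57004094]
(array([-0.001,  0.   ,  0.254]), array([   3.8, -139.4,   59.8])) (array([-0.001,  0.   ,  0.254]), array([   3.8, -139.3,  141.8]))
```

Emit:
drive_tool --increments '[0, 0, 0.08, 1, -45, 20, 1, 0, 0, 0.18, 2, -90, 40, 1, 0, 0, 0.252, 4, -130, 58, 1, 0, 0, 0.252, 4, -140, 60, 1, 0, 0, 0.252, 4, -140, 60, 1, 0, 0, 0.252, 4, -140, 98, 1, 0, 0, 0.252, 4, -140, 130, 1, 0, 0, 0.252, 4, -140, 142, 1, 0, 0, 0.252, 4, -140, 142, 0.25, 0, 0, 0.252, 4, -140, 142, 0.25, 0, 0, 0.252, 4, -140, 142, 0.25, 0, 0, 0.252, 4, -140, 142, 0.25]'

```text
time: 17.85
position: [0.4853, -0.2126, 0.0501]
ee_rot: [0.001, 0.905, 0.425, 0.001]
force: [-0.5, -0.6, 5.2]
grip_width: 0.499
finger_force: 51.9
```

Emit:
drive_tool --increments '[0, 0, 0, 0, 0, 0, 0.25, 0, 0, 0, 0, 0, 0, 0.25]'

```text
time: 18.1
position: [0.4853, -0.2126, 0.0501]
ee_rot: [0.001, 0.905, 0.425, 0.001]
force: [-0.4, -1.0, 5.3]
grip_width: 0.499
finger_force: 51.9
```

```bash
python3 - <<'E'
from h import *
s=observe();print(s['position'],s['grip_width'],s['finger_force'],s['force'])
print(go(s,[.558,-.3827,.15],1.129))
E
```

```text
[ 0.48527053 -0.21255448  0.05010201] 0.4992025822898705 51.91273438220378 [-0.37628424 -0.99509843  5.30023188]
(array([ 0.004, -0.   , -0.25 ]), array([-84.5, 164.9, -99.4]))
```

Emit:
drive_tool --increments '[0, 0, 0, 0, 0, -30, 0.25, 0, 0, 0, 0, 0, -70, 0.25, 0, 0, 0, 0, 0, -110, 0.25, 0, 0, -0.06, -17, 33, -110, 0.25, 0, 0, -0.14, -43, 84, -110, 0.25, 0, 0, -0.21, -68, 133, -110, 0.25, 0, 0, -0.252, -82, 158, -110, 0.25, 0, 0, -0.252, -84, 165, -110, 0.25, 0, 0, -0.252, -84, 165, -110, 0.25, 0, 0, -0.252, -84, 165, -110, 0.25, 0, 0, -0.252, -84, 165, -110, 0.25]'

```text
time: 19.48
position: [0.5569, -0.3805, 0.1583]
ee_rot: [-0.0, 0.844, 0.536, -0.0]
force: [0.3, 0.4, -4.4]
grip_width: 0.498
finger_force: 52.3
```

```bash
python3 - <<'E'
from h import *
s=observe();print(s['position'],s['grip_width'],s['force'])
print(go(s,[.558,-.3827,.071],1.129))
E
```

```text
[ 0.55686126 -0.38054976  0.1582835 ] 0.49797153337380196 [ 0.3082029   0.40991663 -4.38916974]
(array([-0.001, -0.   ,  0.003]), array([-1.5,  2. , 87.3]))
```

Emit:
drive_tool --increments '[0, 0, 0, -1, 1, 30, 0.25, 0, 0, 0, -1, 1, 60, 0.25, 0, 0, 0, -1, 1, 76, 0.25, 0, 0, 0, -1, 1, 86, 0.25, 0, 0, 0, -1, 1, 87, 0.25, 0, 0, 0, -1, 1, 87, 0.25]'

```text
time: 20.23
position: [0.5584, -0.3836, 0.0724]
ee_rot: [0.001, 0.844, 0.536, 0.0]
force: [0.9, 0.6, -3.8]
grip_width: 0.502
finger_force: 52.3
```

Now release, rise and back away toward the robot side so the cameras see everything.

Emit:
drive_tool --increments '[0, 0, 0, 0, 0, 0, 0.8, 0, 0, 0, 0, 0, 0, 1, 0, 0, 0, 0, 0, 0, 1, 0, 0, 0, 0, 0, 0, 1, 0, 0, 0, 0, 0, -30, 1, 0, 0, 0, 0, 0, -85, 1, 0, 0, 0, 0, 0, -140, 1, 0, 0, 0, -20, 0, -180, 1, 0, 0, 0, -40, 0, -180, 1, 0, 0, 0, -40, 0, -180, 1, 0, 0, 0, -40, 0, -180, 1]'

```text
time: 21.6
position: [0.5397, -0.4183, 0.2487]
ee_rot: [-0.002, 0.845, 0.536, -0.0]
force: [-0.3, -0.4, -0.6]
grip_width: 1.003
finger_force: 0.0
```

```bash
python3 - <<'E'
from h import *
s=observe();print(s['position'],s['force'])
im=camera('wrist');sd=camera('side');sc=camera('scene')
f=lambda a,w,h:cv2.resize(a,(w,h),interpolation=2)
cv2.imwrite('pics/p6.png',np.vstack([np.hstack([f(sd[170:280,300:430],400,338),f(sc[180:270,350:420],400,338)]),f(im[0:210,60:520],572,261)[:, :].copy() if 0 else np.hstack([f(im[0:210,100:520],522,261),np.zeros((261,278,3),np.uint8)])])[:,:,::-1])
D=dict(green=(.5325,-.4365,.066),red=(.558,-.3827,.062),blue=(.5835,-.329,.058),yellow=(.6087,-.2757,.060))
for c,(x,y,h) in D.items():
    print(c,'top expected',proj('side',[x,y,.022+h]).round(1),proj('scene',[x,y,.022+h]).round(1))
    for ce,st,m in blobs(im,c,300,smin=90,vmin=25):
        P=onplane('wrist',ce,.05,s)[0]
        if np.hypot(*(P[:2]-[x,y]))<.05:
            o,b,w=bearing('wrist',m,s);d=DIA[c]/2/np.sin(w);print('  centre',(o[:2]+d*np.array([np.cos(b),np.sin(b)])).round(4),'want',x,y,'d',d.round(3))
E
```

```text
[ 0.53971269 -0.41829642  0.24873166] [-0.26069248 -0.3923266  -0.60606455]
green top expected [[339.6 225.2]] [[392.2 213.8]]
  centre [ 0.5333 -0.4367] want 0.5325 -0.4365 d 0.095
red top expected [[349.8 214.1]] [[385.6 203.8]]
  centre [ 0.56   -0.3785] want 0.558 -0.3827 d 0.031
blue top expected [[359.1 203.9]] [[379.5 194.8]]
  centre [ 0.5875 -0.3234] want 0.5835 -0.329 d 0.03
yellow top expected [[367.8 192.8]] [[374.1 184.6]]
  centre [ 0.602  -0.2904] want 0.6087 -0.2757 d 0.066
```

View pics/p6.png

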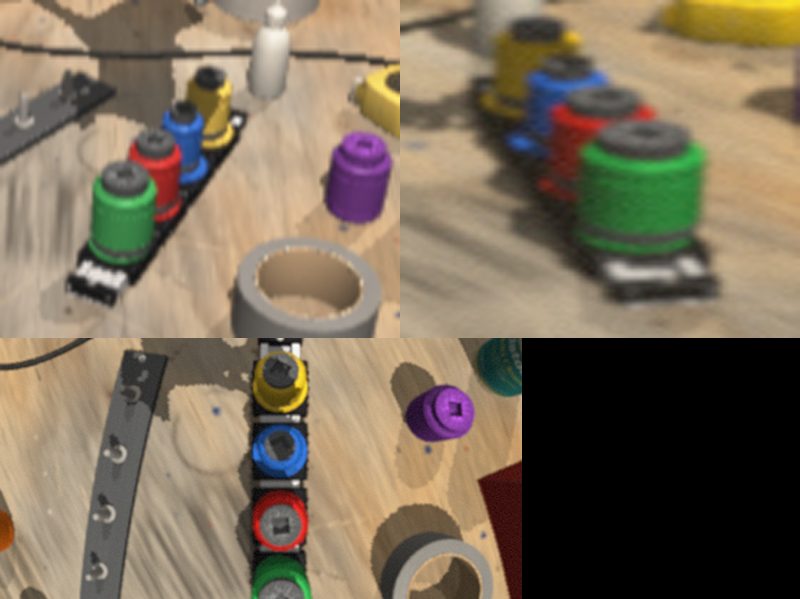

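All four sockets stand upright on the clips of their own colour. In the side view the neck tops are at about (340,226) green, (350,216) red, (360,206) blue and (368,194) yellow, all within about 2 px of the fully seated height. The ring and the bottle have not been touched.

```bash
python3 -c "
from station import sign_off;print(sign_off())"
```

```text
the job is handed in; nothing more can be done
None
```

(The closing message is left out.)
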